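# Space and press a lining tile in the commentary booth

### The arm

A 6-joint arm with a two-finger parallel gripper is mounted at the origin on the work surface. World frame = base frame: x ahead of the robot, y to its left, z up, the work surface at z = 0. Lengths are in m, angles in degrees, forces in N, time in s.
With the tool pointing down it reaches from about 0.4 to 0.825 m from the base axis. Payload 7 kg.
Tool frame: the origin (TCP) lies midway between the tips of the shut fingers; the grasp point (between the pads) lies 19 mm behind it (ctrl.grasp_offset is the distance from the TCP to the grasp point, in m); z points along the fingers, x is the direction in which the jaws open and shut, and the axes are right-handed (so a half turn about z gives the same grasp; the last joint's range is limited). The gripper opens to 88 mm and grips with 3 to 60 N. Pads are 19 mm wide; open, the fingers measure 130 mm over their backs; the gripper's body (78 mm by 193 mm) begins 47 mm behind the grasp point.
Start: joints at [88.184, 20.546, 0.682, 0, -70.136, -16.507], TCP at [0.212, 0.641, 0.227] pointing down, gripper open.
Joint ranges: [-176.03, 176.03], [-82.01, 121.73], [-58.28, 71.71], [-173.87, 95.51], [-174.79, -0.11], [-173.66, 173.66]. Speed limits (degrees/s): [136.94, 136.94, 172.46, 180, 180, 180].

### API

Orientations are given as [roll, pitch, yaw] about the fixed x, y, z axes, in that order (R = Rz(yaw) Ry(pitch) Rx(roll)).
In Python, from plant import sensors, snapshot, order, ctrl gives the robot as it stands.
- The arm moves only by the tool send_rows, never from a script. Its argument "commands" is a list of rows, each a list of 3 entries, a list of its own where there are three numbers: the closure, from 0 (fully open) to 1 (shut), then the shift along the world's x, y, z in units of 0.25 m (1.0 is 0.25 m), then the turn, a rotation vector about the world's x, y, z in units of 360 degrees (1.0 is 360 degrees). In form: [[hand, [x, y, z], [ax, ay, az]], ...]. A call has 1 to 12 rows; each row shifts and turns the pose as measured when the row begins; what a row does not reach is not made up. A row lasts 1/10 s, in which the tool goes at most 50 mm and 8.59 degrees, less where a joint would pass 70% of its speed; a pose out of reach is approached as far as the arm can. A call with a number of a shift or a turn outside -1 to 1 is refused whole. A call with a gripper value outside its range is refused whole. The fingers move at their own pace and stop on an object; the grip force is fixed at half the most. Time passes only in rows, so rows that do not move let the fingers close. It gives the time, the measured TCP pose, the force and the opening at its end, in the units of the state.
- sensors.get_obs(): the state, without advancing time (a new reading comes with each control period).
- snapshot(name): name is "scene" or "top" or "wrist"; returns a dict with "color" (400x640x3 uint8, blue, green, red), "z_map" (400x640 float32, m along the optical axis (not along the pixel's ray), 0 where there is no reading), "mtx" (3x3 intrinsics, pixels), "xyz" and "attitude" of the camera in the world. Camera axes: x right, y down, z forward; pixel columns grow to the right and rows downward; lengths in m; the calibration is good to about 2 mm. A picture is of the moment at which its call begins.
- order.close_job(): hands the job in, once; it reports no verdict.
The state is a dict: "clock": time; "joint_pos": joint angles; "qvel": joint speeds; "tau": joint torques, N m; "tool_pos": TCP position; "orientation": TCP orientation; "force": force on the tool from outside, world axes, zero at the start; "moment": the same for the moment, N m; "opening": finger opening in m.
Only numpy, scipy, OpenCV 4.12 (cv2) and the standard library are available. Lean on these libraries where they do the work, as an engineer would, in place of code of your own. Each camera call takes 0.05 s, during which the arm holds its last target.

### The job

The blue tile on the plywood lining board stands proud on its sprung clips. Slide the orange spacer, standing upright, fully down to the board in the one joint beside the blue tile that is wide enough for it and let go of it; then press the blue tile down with the gripper's fingers until it is flush with its grey neighbours, and finish while still holding it pressed, with the spacer still in place. Do not push any of the other things on the bench out of place.

Things in the scene. Friction and masses are not known exactly. Their poses are not given: they have to be found in the camera images.
- board: plywood lining board lying fixed on the bench, 150 (its x) x 290 (its y) x 15 mm; origin at the centre of its underside, z up. A row of three tiles lies along its y axis: the blue one in the middle, a grey one at each end. Two brown wood battens (20 mm wide, tops 35 mm above the bench) run along y, their centres at x = -61 and +61 mm, 9 mm clear of the blue tile. The joints between blue and grey tiles run along the board's x axis.
- tile: blue square tile 84 x 84 x 20 mm, at the board's centre, axes parallel to the board's; origin at the centre of its underside. It only moves straight down, guided and sprung: at rest its underside is 23 mm above the bench (top at 43 mm, 8 mm proud); pressed flush its underside is at 15 mm and its top at 35 mm, where it meets a solid stop. Needs about 7 N at flush and springs back up when let go.
- full_tile: grey tile, fixed on the board, 84 (x) x 84 (y) x 20 mm, top 35 mm above the bench; origin at the centre of its underside, axes parallel to the board's; its centre is 92 mm from the blue tile's along the board's y axis, on either side (it varies), leaving a joint of 8 mm: too narrow for the spacer.
- cut_tile: narrower grey tile, fixed on the board, 84 (x) x 56 (y) x 20 mm, top 35 mm above the bench; origin at the centre of its underside, axes parallel to the board's; its centre is 92 mm from the blue tile's on the side opposite full_tile, leaving a joint 22 mm wide whose middle is 53 mm from the blue tile's centre and 39 mm from this tile's. The joint's floor is the board's top, 15 mm above the bench.
- spacer: orange plastic block with black lines near its top, 60 long (its x) x 16 thick (its y) x 62 mm tall, its lowest 5 mm bevelled to 12 mm thick, about 80 g; stands upright loose on the bench; origin at the centre of its underside, z up. Fully down in the joint its underside is 15 mm and its top 77 mm above the bench.
- mug: white mug, 76 mm across, 90 mm high, a bystander; origin at the centre of its underside
- headphones: black headphones lying flat, about 160 x 216 x 25 mm, a bystander; origin between the cups, at their underside
- tape: grey roll of tape lying flat, 100 mm across, 25 mm high, a bystander; origin at the centre of its underside
- screwdriver: screwdriver lying flat, a bystander; origin under its middle, x towards its tip
Mind the look-alikes: they are no part of the job. Of the things shaped like the spacer, the orange one is meant.

How it is judged:
By the outcome, as a careful person would: the job done as asked, in the order asked, and still so for the second after the job is handed in, while the arm keeps its last pose, push and grip.
It also fails if it takes over 51 s, if anything falls off the work surface, if the arm or the gripper's body presses on something with over 40 N, if the wrist force passes 120 N, or if a joint passes its speed limit or range.

## Working session

There is one attempt and no reset: what is moved stays moved. The work goes in short steps, Python scripts to look and compute and a tool call to move; the robot and the scene stay as the last step left them, time stands still between calls to the robot, and variables do not carry over. Pictures are saved under pics/ and viewed, and the job is handed in when it is done.

Besides the shell and the picture viewer there is one more tool, called after "Emit:" by a JSON object that holds its "method" and its "body", one argument or row to a line. send_rows: Moves the arm, as the interface text tells. Its arguments: {"type":"object","properties":{"commands":{"type":"array","items":{"type":"array"}}},"required":["commands"]}

```bash
mkdir -p pics; ls
python3 - <<'E'
from plant import sensors, snapshot, order, ctrl
import cv2
o=sensors.get_obs();print(o, ctrl.grasp_offset)
for n in ["scene","top"]:
    s=snapshot(n);cv2.imwrite(f"pics/{n}0.png",s["color"]);print(n,s["xyz"],s["attitude"],s["mtx"])
E
```

```text
pics
{'clock': 0.0, 'joint_pos': array([ 8.81847974e+01,  2.05887752e+01,  6.34478313e-01, -2.24677736e-02,
       -7.01350792e+01, -1.65075002e+01]), 'qvel': array([ 0.08511876,  0.05529921, -0.02933248, -0.06549221, -0.0009189 ,
       -0.07553537]), 'tau': array([ 1.67765702e-04, -5.82711446e+01,  2.93071425e+01,  6.99704468e+00,
        7.23727353e-03, -1.47802734e-04]), 'tool_pos': array([0.21204955, 0.64031452, 0.22565067]), 'orientation': array([-1.79994853e+02, -9.16942640e-02, -1.08330358e+02]), 'force': array([-0.06301151, -0.49068509, -0.43698771]), 'moment': array([ 0.01044814, -0.01327204, -0.00855087]), 'opening': 0.08765502152066633} 0.0188
scene [ 1.51693325 -0.56718104  0.9094489 ] [-128.30646344   -0.38010504   61.41156537] [[389.63657432   0.         317.48955488]
 [  0.         389.63657432 189.80526771]
 [  0.           0.           1.        ]]
top [ 0.44579783 -0.04524925  1.70793806] [-176.65005208    0.96149715  -89.42118871] [[475.49787273   0.         321.68451753]
 [  0.         475.49787273 199.78416799]
 [  0.           0.           1.        ]]
```

View pics/scene0.png

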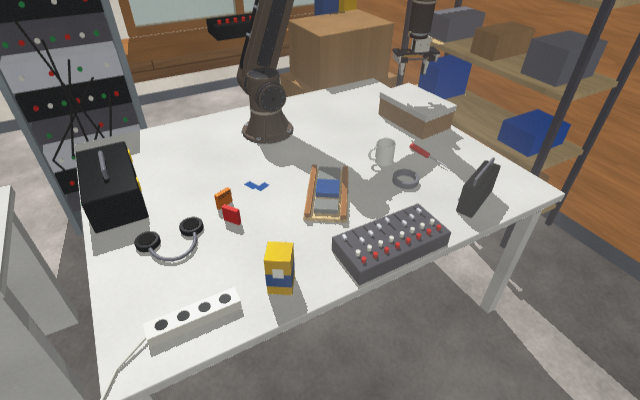

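View pics/top0.png

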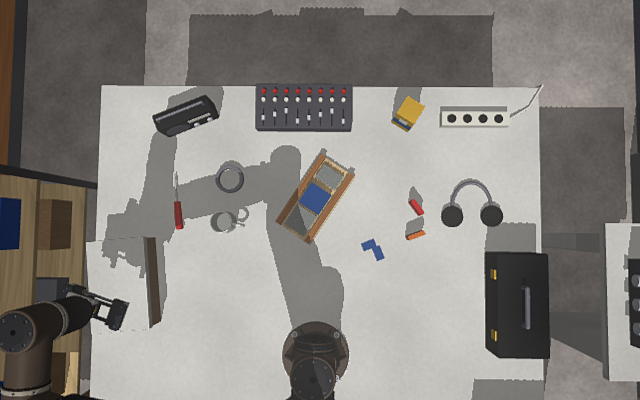

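```bash
cat > h.py <<'E'
import numpy as np, cv2
from scipy.spatial.transform import Rotation as R
from plant import sensors, snapshot, order, ctrl
def rot(s): return R.from_euler('xyz',s["attitude"],degrees=True).as_matrix()
def pts(s,uv,z=None):
    uv=np.atleast_2d(np.asarray(uv,float)); K=s["mtx"]
    d=np.c_[(uv[:,0]-K[0,2])/K[0,0],(uv[:,1]-K[1,2])/K[1,1],np.ones(len(uv))]@rot(s).T
    c=np.asarray(s["xyz"])
    return c+d*((z-c[2])/d[:,2])[:,None]
def cloud(s):
    h,w=s["z_map"].shape;K=s["mtx"];u,v=np.meshgrid(np.arange(w),np.arange(h));Z=s["z_map"]
    P=np.dstack([(u-K[0,2])/K[0,0]*Z,(v-K[1,2])/K[1,1]*Z,Z])
    return P@rot(s).T+np.asarray(s["xyz"])
def proj(s,p):
    q=(np.atleast_2d(p)-np.asarray(s["xyz"]))@rot(s); q=q@s["mtx"].T; return q[:,:2]/q[:,2:]
E
python3 - <<'E'
from h import *
a=cv2.imread("pics/scene0.png");b=cv2.imread("pics/top0.png")
c1=cv2.resize(a[170:240,190:350],None,fx=4,fy=4,interpolation=cv2.INTER_CUBIC)
c2=cv2.resize(b[140:260,260:440],None,fx=3.55,fy=2.5,interpolation=cv2.INTER_CUBIC)
c2=cv2.resize(b[140:255,265:445],(640,409),interpolation=cv2.INTER_CUBIC)
cv2.imwrite("pics/c1.png",c1);cv2.imwrite("pics/c2.png",c2)
s=snapshot("top");C=cloud(s);hsv=cv2.cvtColor(s["color"],cv2.COLOR_BGR2HSV)
for n,lo,hi,box in [("orange",(5,120,80),(20,255,255),(395,220,435,250)),("red",(0,150,80),(4,255,255),(395,190,435,220)),("blue",(100,100,40),(125,255,255),(280,170,345,220))]:
    m=cv2.inRange(hsv,lo,hi);k=np.zeros_like(m);x0,y0,x1,y1=box;k[y0:y1,x0:x1]=m[y0:y1,x0:x1]
    v,u=np.nonzero(k);P=C[v,u];print(n,len(v),(u.mean(),v.mean()),P.mean(0),P[:,2].min(),P[:,2].max(),cv2.minAreaRect(np.c_[u,v].astype(np.float32)))
    Pt=P[P[:,2]>P[:,2].max()-.006];print(len(Pt),Pt.mean(0),cv2.minAreaRect((Pt[:,:2]*1000).astype(np.float32)))
E
```

```text
orange 85 (np.float64(415.29411764705884), np.float64(235.03529411764706)) [ 0.42323397 -0.34059821  0.0590105 ] 0.0027474257534489954 0.07155491794041313 ((415.2043762207031, 235.06204223632812), (4.528095245361328, 18.624996185302734), 70.01689910888672)
17 [ 0.42306819 -0.33768373  0.06750345] ((425.2501525878906, -339.56951904296875), (13.698107719421387, 58.61937713623047), 23.43009376525879)
red 80 (np.float64(416.85), np.float64(206.6875)) [ 0.52025311 -0.34217622  0.08045162] 0.025618094444332717 1.7079380646770044 ((416.3600158691406, 206.9800262451172), (16.800003051757812, 5.80000114440918), 53.130104064941406)
1 [ 0.44579783 -0.04524925  1.70793806] ((445.7978210449219, -45.24925231933594), (0.0, 0.0), 0.0)
blue 553 (np.float64(314.37974683544303), np.float64(197.9620253164557)) [0.54865702 0.00904424 0.05246106] 0.031853764877814994 1.7079380646770044 ((314.3846130371094, 197.92306518554688), (23.297405242919922, 23.297405242919922), 33.690067291259766)
3 [ 0.44579783 -0.04524925  1.70793806] ((445.7978210449219, -45.24925231933594), (0.0, 0.0), 0.0)
```

View pics/c1.png

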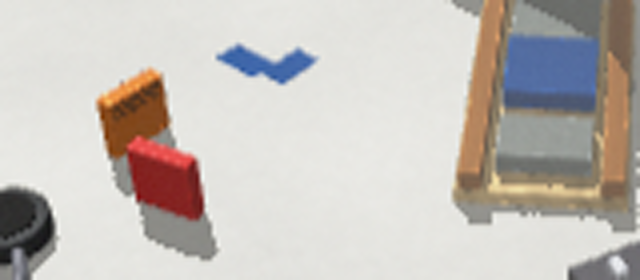

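View pics/c2.png

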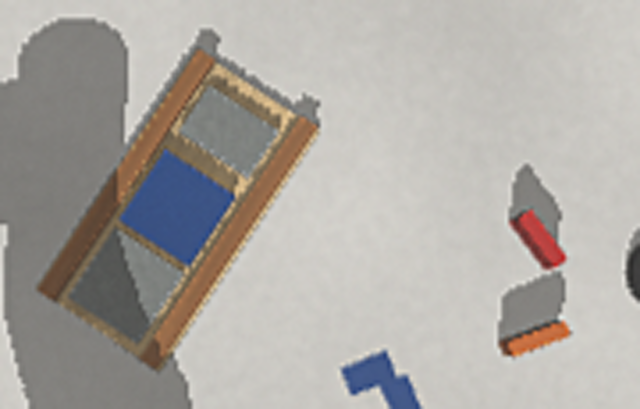

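Candidates shaped like the spacer: the orange block, scene (224,198) / top (415,235), and the red block, scene (232,214) / top (416,207). The orange one with black lines near its top fits the description, and the crops confirm it. In the crop, the wide joint is on the far side of the blue tile (upper right in the top view).

Run:
```python
from h import *
s=snapshot("top");hsv=cv2.cvtColor(s["color"],cv2.COLOR_BGR2HSV)
m=cv2.inRange(hsv,(100,100,40),(125,255,255));k=np.zeros_like(m);k[170:225,280:345]=m[170:225,280:345]
c=max(cv2.findContours(k,0,cv2.CHAIN_APPROX_NONE)[0],key=cv2.contourArea)[:,0]
P=pts(s,c,0.043)[:,:2]*1000
r=cv2.minAreaRect(P.astype(np.float32));print("blue",r); print(np.round(cv2.boxPoints(r)))
m=cv2.inRange(hsv,(5,120,80),(20,255,255));k=np.zeros_like(m);k[220:250,395:435]=m[220:250,395:435]
v,u=np.nonzero(k);P=pts(s,np.c_[u,v],0.062)[:,:2]*1000
r=cv2.minAreaRect(P.astype(np.float32));print("spacer",r,P.mean(0)); print(np.round(cv2.boxPoints(r)))
s=snapshot("wrist");cv2.imwrite("pics/w0.png",s["color"]);print(s["xyz"],s["attitude"],s["mtx"])
o=sensors.get_obs();print(o["tool_pos"],o["orientation"])
Rt=R.from_euler('xyz',o["orientation"],degrees=True).as_matrix()
print("cam in tool",Rt.T@(np.array(s["xyz"])-o["tool_pos"]), Rt.T@rot(s))
```

```text
blue ((549.3756713867188, 9.410781860351562), (81.9884033203125, 81.83318328857422), 56.89138412475586)
[[493.  -3.]
 [561. -47.]
 [606.  21.]
 [537.  66.]]
spacer ((423.3388671875, -339.7372741699219), (15.776032447814941, 64.10134887695312), 20.507205963134766) [ 423.36998882 -340.0284589 ]
[[ 405. -312.]
 [ 427. -373.]
 [ 442. -367.]
 [ 419. -307.]]
[0.28704688 0.61639571 0.38390325] [ 1.63155316e+02 -2.47587745e-02 -1.08267015e+02] [[319.22669931   0.         321.37668879]
 [  0.         319.22669931 195.82749461]
 [  0.           0.           1.        ]]
[0.21215654 0.64056857 0.22614654] [-1.79994703e+02 -4.11856154e-02 -1.08323913e+02]
cam in tool [-0.00048412 -0.07870723 -0.15774982] [[ 9.99999466e-01  1.03353226e-03  1.33660470e-05]
 [-9.93034159e-04  9.57066652e-01  2.89866239e-01]
 [ 2.86793912e-04 -2.89866098e-01  9.57067168e-01]]
```

View pics/w0.png

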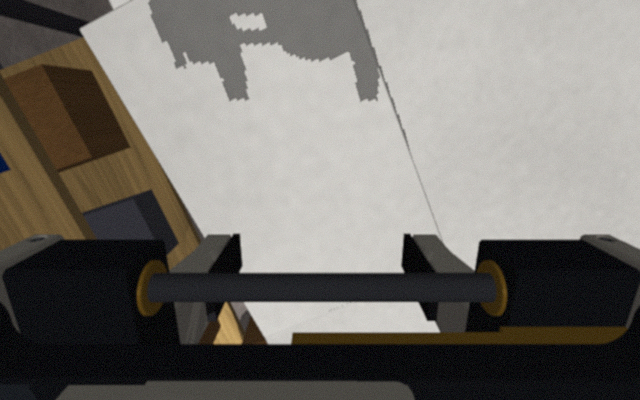

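Emit:
{"method": "send_rows", "body": {
  "commands": [
    [0, [0.08, -0.18, 0.02], [0, 0, 0]],
    [0, [0.08, -0.18, 0.02], [0, 0, 0]],
    [0, [0.08, -0.18, 0.02], [0, 0, 0]],
    [0, [0.08, -0.18, 0.02], [0, 0, 0]],
    [0, [0.08, -0.18, 0.0], [0, 0, 0]],
    [0, [0.08, -0.18, 0.0], [0, 0, 0]],
    [0, [0.08, -0.18, 0.0], [0, 0, 0]],
    [0, [0.08, -0.18, 0.0], [0, 0, 0]],
    [0, [0.08, -0.18, 0.0], [0, 0, 0]],
    [0, [0.08, -0.18, 0.0], [0, 0, 0]],
    [0, [0.08, -0.18, 0.0], [0, 0, 0]],
    [0, [0.08, -0.18, 0.0], [0, 0, 0]]
  ]
}}

```text
clock: 1.45
tool_pos: [0.4501, 0.0926, 0.2448]
orientation: [-179.8, 0.1, -107.7]
force: [2.2, 1.1, -0.4]
opening: 0.0874
```

Run:
```python
from h import *
import pickle
s=snapshot("wrist");cv2.imwrite("pics/w1.png",s["color"]);pickle.dump(s,open("w1.pkl","wb"))
o=sensors.get_obs();print(o["tool_pos"],o["orientation"],s["xyz"],s["attitude"])
```

```text
[0.4515444  0.08714001 0.2446328 ] [-1.79765042e+02 -6.15207930e-02 -1.07948774e+02] [0.52453446 0.06914486 0.40303498] [ 1.63382667e+02  9.61855865e-02 -1.07678565e+02]
```

View pics/w1.png

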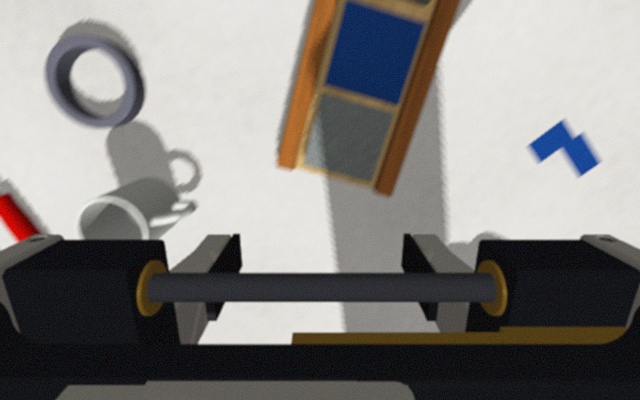

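Emit:
{"method": "send_rows", "body": {
  "commands": [
    [0, [0.18, -0.1, 0.0], [0, 0, 0]],
    [0, [0.18, -0.1, 0.0], [0, 0, 0]],
    [0, [0, 0, 0], [0, 0, 0]],
    [0, [0, 0, 0], [0, 0, 0]]
  ]
}}

```text
clock: 1.9
tool_pos: [0.5382, 0.0353, 0.2447]
orientation: [-179.7, 0.0, -108.3]
force: [-0.5, 0.0, -1.2]
opening: 0.0877
```

Run:
```python
from h import *
import pickle
s=snapshot("wrist");cv2.imwrite("pics/w2.png",s["color"]);pickle.dump(s,open("w2.pkl","wb"))
o=sensors.get_obs();print(o["tool_pos"],o["orientation"],s["xyz"],s["attitude"])
```

```text
[0.5380518  0.0355877  0.24457866] [-1.79730668e+02 -1.23185900e-02 -1.08262112e+02] [0.61241902 0.01126187 0.40296653] [ 1.63417866e+02  3.39982602e-02 -1.08254701e+02]
```

View pics/w2.png

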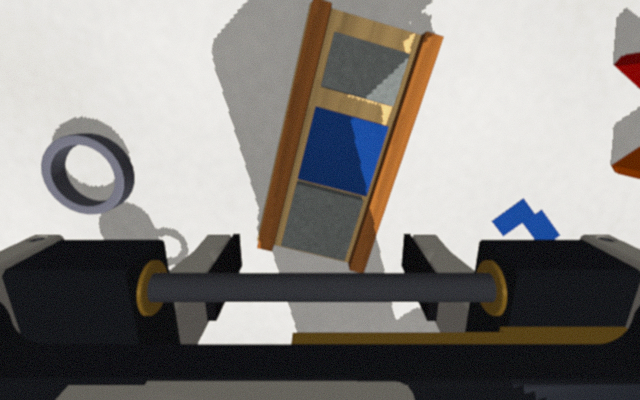

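The wide joint shows at (355,105) between the blue and the cut grey tile; the narrow one is at (335,188).

Run:
```python
from h import *
import pickle
s=pickle.load(open("w2.pkl","rb"));hsv=cv2.cvtColor(s["color"],cv2.COLOR_BGR2HSV)
def quad(m,box,z,n):
    k=np.zeros_like(m);x0,y0,x1,y1=box;k[y0:y1,x0:x1]=m[y0:y1,x0:x1]
    k=cv2.morphologyEx(k,cv2.MORPH_OPEN,np.ones((3,3)))
    c=max(cv2.findContours(k,0,cv2.CHAIN_APPROX_NONE)[0],key=cv2.contourArea)[:,0]
    P=pts(s,c,z)[:,:2]*1000;r=cv2.minAreaRect(P.astype(np.float32));print(n,np.round(r[0],1),np.round(r[1],1),r[2]);return r,k
m=cv2.inRange(hsv,(100,100,20),(128,255,255));rb,kb=quad(m,(285,95,400,205),.043,"blue")
g=cv2.inRange(hsv,(0,0,60),(179,60,175));rc,kc=quad(g,(310,20,418,108),.035,"cut")
rf,kf=quad(g,(265,175,372,265),.035,"full")
d=np.array(rc[0])-np.array(rb[0]);print("d",np.linalg.norm(d),np.degrees(np.arctan2(d[1],d[0])))
d=np.array(rc[0])-np.array(rf[0]);print("cf",np.linalg.norm(d),np.degrees(np.arctan2(d[1],d[0])))
# battens
b=cv2.inRange(hsv,(5,120,60),(18,255,255));n,l,st,ce=cv2.connectedComponentsWithStats(b)
for i in range(1,n):
    if st[i,4]>800:
        v,u=np.nonzero(l==i);r=cv2.minAreaRect((pts(s,np.c_[u,v],.035)[:,:2]*1000).astype(np.float32));print("batten",r)
C=cloud(s)
for n,k in(("b",kb),("c",kc),("f",kf)):
    print(n,np.percentile(C[k>0][:,2],[10,50,90]), C[k>0].mean(0))
im=cv2.resize(s["color"],None,fx=3,fy=3,interpolation=cv2.INTER_CUBIC)[0:600,750:1350];
for r,z in((rb,.043),(rc,.035),(rf,.035)):
    p=proj(s,np.c_[cv2.boxPoints(r)/1000,[z]*4]);cv2.polylines(im,[np.int32(p*3-[750,0])],True,(0,255,0),1)
cv2.imwrite("pics/q.png",im)
```

```text
blue [551.6   7. ] [82.8 82.5] 57.19797897338867
cut [628.1 -42.7] [83.4 55.8] 56.906585693359375
full [467.9  67.4] [ 96.5 110.7] 59.701168060302734
d 91.18928899109817 -32.97984453554335
cf 194.41136033033084 -34.494574729110305
batten ((581.1854248046875, 51.80950164794922), (36.52385711669922, 286.72052001953125), 56.96495819091797)
batten ((520.733642578125, -39.47035217285156), (27.019134521484375, 288.3473205566406), 56.93517303466797)
b [0.0417048  0.04265668 0.04362284] [0.55316696 0.00665991 0.04381292]
c [0.03313723 0.03456765 0.03568307] [ 0.63110336 -0.04642566  0.03412533]
f [-0.00020987  0.0344323   0.0355078 ] [0.4686383  0.06476717 0.02981716]
```

View pics/q.png

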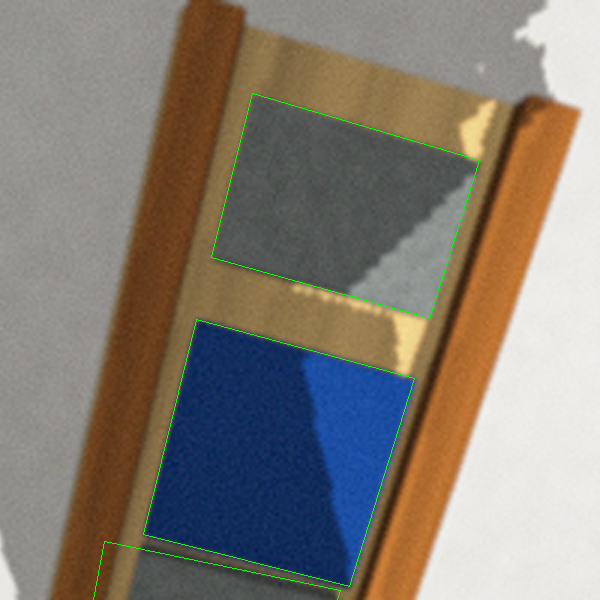

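Emit:
{"method": "send_rows", "body": {
  "commands": [
    [0, [-0.08, -0.17, 0], [0, 0, -0.0203]],
    [0, [-0.08, -0.17, 0], [0, 0, -0.0203]],
    [0, [-0.08, -0.17, 0], [0, 0, -0.0203]],
    [0, [-0.08, -0.17, 0], [0, 0, -0.0203]],
    [0, [-0.08, -0.17, 0], [0, 0, -0.0203]],
    [0, [-0.08, -0.17, 0], [0, 0, -0.0203]],
    [0, [-0.08, -0.17, 0], [0, 0, -0.0203]],
    [0, [0, 0, 0], [0, 0, 0]],
    [0, [0, 0, 0], [0, 0, 0]]
  ]
}}

```text
clock: 2.85
tool_pos: [0.3879, -0.2628, 0.2466]
orientation: [-179.6, 0.3, -160.7]
force: [-0.7, 0.6, 0.8]
opening: 0.0877
```

```bash
cat > sp.py <<'E'
from h import *
import pickle,sys
s=snapshot("wrist");pickle.dump(s,open(sys.argv[1]+".pkl","wb"));cv2.imwrite("pics/%s.png"%sys.argv[1],s["color"])
o=sensors.get_obs();print(o["tool_pos"],o["orientation"],o["joint_pos"])
hsv=cv2.cvtColor(s["color"],cv2.COLOR_BGR2HSV);C=cloud(s)
m=cv2.inRange(hsv,(6,120,60),(20,255,255));m=cv2.bitwise_and(m,m,mask=((C[...,2]>.054)&(C[...,2]<.07)).astype(np.uint8)*255);m[232:]=0
c=max(cv2.findContours(m,0,cv2.CHAIN_APPROX_NONE)[0],key=cv2.contourArea)[:,0]
r=cv2.minAreaRect((pts(s,c,.062)[:,:2]*1000).astype(np.float32));print("spacer top",r,c.mean(0),C[m>0][:,2].mean())
E
python3 sp.py w3
```

```text
[ 0.38813702 -0.26240512  0.24663184] [-179.55241532    0.29945728 -160.61958218] [ -9.67811094  -0.51844608 -22.9024993    0.26675659 -67.13701456
  28.95474365]
spacer top ((426.1584167480469, -344.965087890625), (15.7045259475708, 58.99317169189453), 21.03602409362793) [314.2972973   87.02027027] 0.061599193162404045
```

View pics/w3.png

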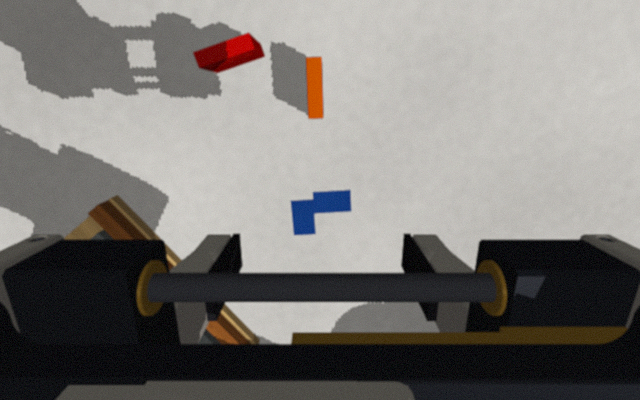

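```bash
cat > go.py <<'E'
from h import *
import sys
x,y,z,yaw=map(float,sys.argv[1:5]);o=sensors.get_obs()
d=(np.array([x,y,z])-o["tool_pos"]);q=R.from_euler('xyz',[180,0,yaw],degrees=True)*R.from_euler('xyz',o["orientation"],degrees=True).inv()
print("pos",np.round(o["tool_pos"],4),np.round(o["orientation"],2),"shift units",np.round(d/.25,4),"turn units",np.round(q.as_rotvec()/(2*np.pi),5),"F",np.round(o["force"],1),"open",o["opening"],"t",o["clock"])
E
python3 go.py .4262 -.345 .12 -159
```

```text
pos [ 0.3881 -0.2624  0.2466] [-179.55    0.3  -160.62] shift units [ 0.1523 -0.3304 -0.5065] turn units [0.00088 0.00121 0.0045 ] F [-0.6  0.9  0.1] open 0.08754075459439374 t 2.9
```

Emit:
{"method": "send_rows", "body": {
  "commands": [
    [0, [0.05, -0.11, -0.1], [0.0009, 0.0012, 0.0045]],
    [0, [0.05, -0.11, -0.1], [0, 0, 0]],
    [0, [0.05, -0.11, -0.1], [0, 0, 0]],
    [0, [0, 0, -0.18], [0, 0, 0]],
    [0, [0, 0, 0], [0, 0, 0]],
    [0, [0, 0, 0], [0, 0, 0]]
  ]
}}

```text
clock: 3.5
tool_pos: [0.4341, -0.3397, 0.1271]
orientation: [-179.7, 0.4, -157.7]
force: [-0.4, -0.4, 1.5]
opening: 0.0878
```

```bash
python3 go.py .4262 -.345 .034 -159
```

```text
pos [ 0.4341 -0.3397  0.1271] [-179.69    0.4  -157.67] shift units [-0.0315 -0.0212 -0.3724] turn units [ 0.00039  0.00135 -0.00369] F [-0.4 -0.4  1.5] open 0.08780011062222455 t 3.5
```

Emit:
{"method": "send_rows", "body": {
  "commands": [
    [0, [-0.032, -0.021, -0.1], [0.0004, 0.0013, -0.0037]],
    [0, [0, 0, 0], [0, 0, 0]],
    [0, [0, 0, 0], [0, 0, 0]]
  ]
}}

```text
clock: 3.8
tool_pos: [0.4308, -0.3434, 0.1085]
orientation: [-179.6, 0.3, -158.6]
force: [0.5, 0.3, 1.3]
opening: 0.0877
```

```bash
python3 go.py .4262 -.345 .034 -159
```

```text
pos [ 0.4308 -0.3434  0.1085] [-179.65    0.31 -158.58] shift units [-0.0183 -0.0063 -0.2978] turn units [ 0.0006   0.00116 -0.00116] F [0.5 0.3 1.3] open 0.08774492636371105 t 3.8
```

Emit:
{"method": "send_rows", "body": {
  "commands": [
    [0, [-0.018, -0.006, -0.1], [0.0006, 0.0012, -0.0012]],
    [0, [-0.01, -0.003, -0.08], [0.0006, 0.0012, 0]],
    [0, [0, 0, -0.04], [0.0006, 0.0012, 0]],
    [0, [0, 0, 0], [0, 0, 0]]
  ]
}}

```text
clock: 4.2
tool_pos: [0.4306, -0.346, 0.0621]
orientation: [179.9, -0.1, -158.6]
force: [0.1, 0.6, 0.2]
opening: 0.0878
```

```bash
python3 go.py .4262 -.345 .034 -159
```

```text
pos [ 0.4306 -0.346   0.0621] [ 1.7988e+02 -7.0000e-02 -1.5863e+02] shift units [-0.0174  0.0042 -0.1124] turn units [-0.00024 -0.0003  -0.00101] F [0.1 0.6 0.2] open 0.08781899732906698 t 4.2
```

Emit:
{"method": "send_rows", "body": {
  "commands": [
    [0, [-0.03, 0.004, -0.08], [-0.0002, 0, -0.002]],
    [0, [-0.01, 0, -0.05], [0, 0, 0]],
    [0, [0, 0, 0], [0, 0, 0]]
  ]
}}

```text
clock: 4.5
tool_pos: [0.4243, -0.3459, 0.0334]
orientation: [-179.7, 0.2, -159.2]
force: [-0.5, -0.0, 0.5]
opening: 0.0874
```

```bash
python3 go.py .4262 -.345 .034 -159
python3 - <<'E'
from h import *
s=snapshot("scene");cv2.imwrite("pics/s1.png",cv2.resize(s["color"][120:260,150:350],None,fx=4,fy=4,interpolation=cv2.INTER_CUBIC))
E
```

```text
pos [ 0.4243 -0.3459  0.0334] [-179.73    0.2  -159.19] shift units [0.0075 0.0037 0.0023] turn units [0.0005  0.00077 0.00054] F [-0.5 -0.   0.5] open 0.08743199253930957 t 4.5
```

View pics/s1.png

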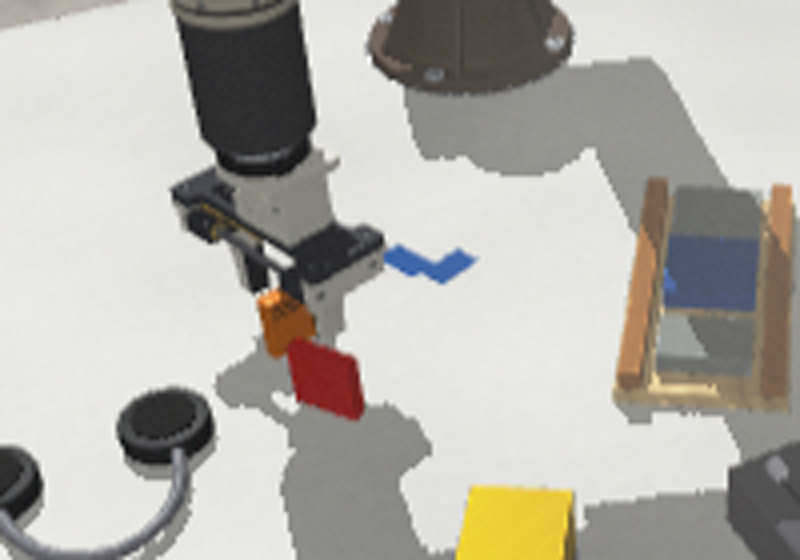

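The fingers straddle the orange block (crop (285,320)), clear of the red one. Closing now.

Emit:
{"method": "send_rows", "body": {
  "commands": [
    [0, [0.004, 0.002, 0.002], [0.0005, 0.0008, 0.0005]],
    [1, [0, 0, 0], [0, 0, 0]],
    [1, [0, 0, 0], [0, 0, 0]],
    [1, [0, 0, 0], [0, 0, 0]],
    [1, [0, 0, 0], [0, 0, 0]],
    [1, [0, 0, 0], [0, 0, 0]],
    [1, [0, 0, 0], [0, 0, 0]],
    [1, [0, 0, 0], [0, 0, 0]]
  ]
}}

```text
clock: 5.35
tool_pos: [0.4286, -0.3466, 0.038]
orientation: [-179.8, 0.2, -158.9]
force: [-0.1, -0.6, -0.9]
opening: 0.0371
```

```bash
python3 go.py .5957 -.0217 .12 147
```

```text
pos [ 0.4286 -0.3466  0.038 ] [-179.78    0.19 -158.91] shift units [0.6686 1.2998 0.328 ] turn units [ 0.00068  0.00049 -0.15024] F [-0.1 -0.6 -0.9] open 0.03712003886349007 t 5.35
```

Emit:
{"method": "send_rows", "body": {
  "commands": [
    [0.6, [-0.006, 0.004, -0.016], [0.0005, 0.0005, 0]],
    [1, [0, 0, -0.003], [0, 0, 0]],
    [1, [0, 0, -0.002], [0, 0, 0]],
    [1, [0, 0, -0.002], [0, 0, 0]],
    [1, [0, 0, 0], [0, 0, 0]],
    [1, [0, 0, 0], [0, 0, 0]]
  ]
}}

```text
clock: 5.95
tool_pos: [0.4266, -0.3455, 0.0314]
orientation: [179.9, 0.0, -158.9]
force: [-0.7, -0.7, 0.3]
opening: 0.0155
```

```bash
python3 go.py .5957 -.0217 .12 147
```

```text
pos [ 0.4266 -0.3455  0.0314] [ 1.7993e+02  5.0000e-02 -1.5892e+02] shift units [0.6763 1.295  0.3544] turn units [-0.00018  0.00016 -0.15022] F [-0.7 -0.7  0.3] open 0.015532693424243191 t 5.95
```

Gripped, but this leaves only 3 mm of clearance above the blue tile once the spacer is seated. I'll regrip about 3 mm higher.

Emit:
{"method": "send_rows", "body": {
  "commands": [
    [0.75, [0, 0, 0], [0, 0, 0]],
    [0.75, [0, 0, 0.016], [0, 0, 0]],
    [1, [0, 0, 0], [0, 0, 0]],
    [1, [0, 0, 0], [0, 0, 0]],
    [1, [0, 0, 0], [0, 0, 0]],
    [1, [0, 0, 0], [0, 0, 0]]
  ]
}}

```text
clock: 6.55
tool_pos: [0.4265, -0.3454, 0.0358]
orientation: [179.9, 0.1, -158.9]
force: [0.1, -0.3, -0.2]
opening: 0.0154
```

```bash
python3 go.py .5957 -.0217 .12 147
```

```text
pos [ 0.4265 -0.3454  0.0358] [ 1.7993e+02  6.0000e-02 -1.5893e+02] shift units [0.6768 1.2946 0.3369] turn units [-0.0002   0.00018 -0.1502 ] F [ 0.1 -0.3 -0.2] open 0.015363536006317534 t 6.55
```

Emit:
{"method": "send_rows", "body": {
  "commands": [
    [1, [0, 0, 0.06], [0, 0, 0]],
    [1, [0, 0, 0.12], [0, 0, 0]],
    [1, [0, 0, 0.15], [0, 0, 0]],
    [1, [0, 0, 0.15], [0, 0, 0]],
    [1, [0, 0, 0], [0, 0, 0]]
  ]
}}

```text
clock: 7.05
tool_pos: [0.424, -0.3445, 0.1579]
orientation: [179.7, -0.2, -159.0]
force: [1.1, -0.6, -1.0]
opening: 0.0155
```

```bash
python3 go.py .5957 -.0217 .15 147
python3 - <<'E'
from h import *
s=snapshot("scene");cv2.imwrite("pics/s2.png",cv2.resize(s["color"][100:260,150:350],None,fx=3.5,fy=3.5,interpolation=cv2.INTER_CUBIC))
s=snapshot("wrist");cv2.imwrite("pics/w4.png",s["color"])
E
```

```text
pos [ 0.424  -0.3445  0.1579] [ 179.7    -0.21 -158.95] shift units [ 0.6868  1.2912 -0.0315] turn units [-0.00092 -0.00052 -0.15013] F [ 1.1 -0.6 -1. ] open 0.015490313838059546 t 7.05
```

View pics/s2.png

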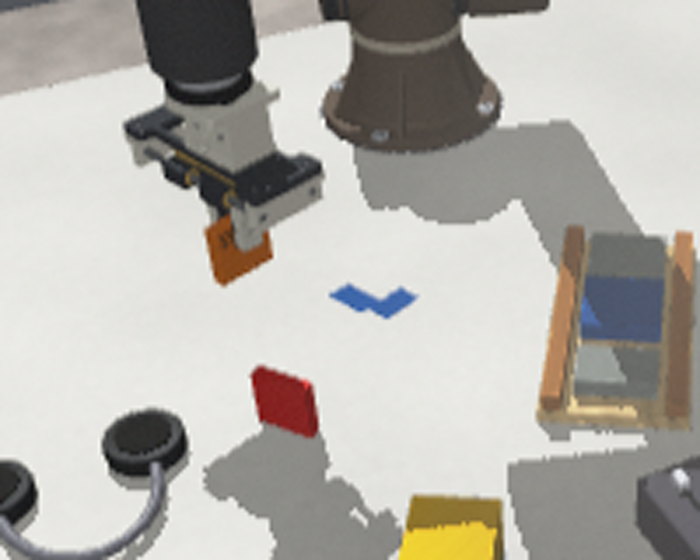

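View pics/w4.png

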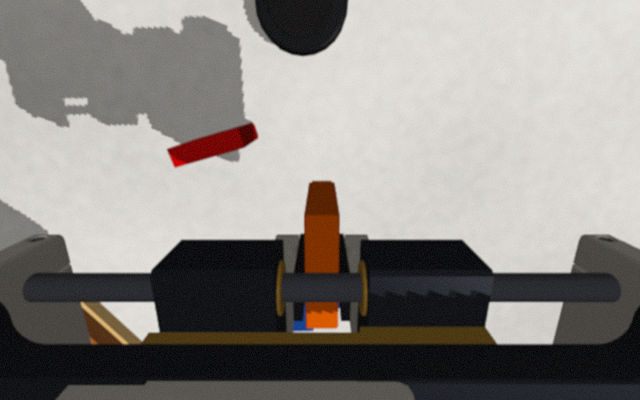

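Emit:
{"method": "send_rows", "body": {
  "commands": [
    [1, [0.08, 0.15, 0], [-0.0004, -0.0002, -0.0188]],
    [1, [0.086, 0.162, 0], [-0.0004, -0.0002, -0.0188]],
    [1, [0.086, 0.162, 0], [0, 0, -0.0188]],
    [1, [0.086, 0.162, 0], [0, 0, -0.0188]],
    [1, [0.086, 0.162, 0], [0, 0, -0.0188]],
    [1, [0.086, 0.162, 0], [0, 0, -0.0188]],
    [1, [0.086, 0.162, 0], [0, 0, -0.0188]],
    [1, [0.06, 0.12, 0], [0, 0, -0.015]],
    [1, [0, 0, 0], [0, 0, 0]],
    [1, [0, 0, 0], [0, 0, 0]]
  ]
}}

```text
clock: 8.15
tool_pos: [0.5801, -0.0192, 0.136]
orientation: [-179.9, -1.6, 145.8]
force: [-0.1, -0.8, -1.6]
opening: 0.0156
```

```bash
python3 go.py .5957 -.0217 .12 147
```

```text
pos [ 0.5801 -0.0192  0.136 ] [-179.9    -1.64  145.75] shift units [ 0.0624 -0.0101 -0.0639] turn units [-0.00229 -0.00394  0.00347] F [-0.1 -0.8 -1.6] open 0.015630970256385886 t 8.15
```

Emit:
{"method": "send_rows", "body": {
  "commands": [
    [1, [0.06, -0.01, 0], [-0.0023, -0.004, 0.0035]],
    [1, [0, 0, 0], [0, 0, 0]],
    [1, [0, 0, 0], [0, 0, 0]]
  ]
}}

```text
clock: 8.45
tool_pos: [0.5944, -0.024, 0.1336]
orientation: [-179.8, 0.0, 147.1]
force: [-0.1, 0.5, -1.9]
opening: 0.0161
```

```bash
python3 go.py .5957 -.0217 .12 147
```

```text
pos [ 0.5944 -0.024   0.1336] [-1.7983e+02  1.0000e-02  1.4713e+02] shift units [ 0.0051  0.0093 -0.0545] turn units [ 0.00039 -0.00024 -0.00036] F [-0.1  0.5 -1.9] open 0.016073976656984294 t 8.45
```

```bash
cat > look.py <<'E'
from h import *
import sys,pickle
n=sys.argv[1]
s=snapshot("wrist");pickle.dump(s,open(n+"w.pkl","wb"));a=cv2.resize(s["color"][100:350,160:480],(512,400),interpolation=cv2.INTER_CUBIC)
t=snapshot("scene");b=cv2.resize(t["color"][110:235,280:372],(288,400),interpolation=cv2.INTER_CUBIC)
cv2.imwrite(f"pics/{n}.png",np.hstack([a,b]))
E
python3 look.py l1
```

```text
(no output)
```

View pics/l1.png

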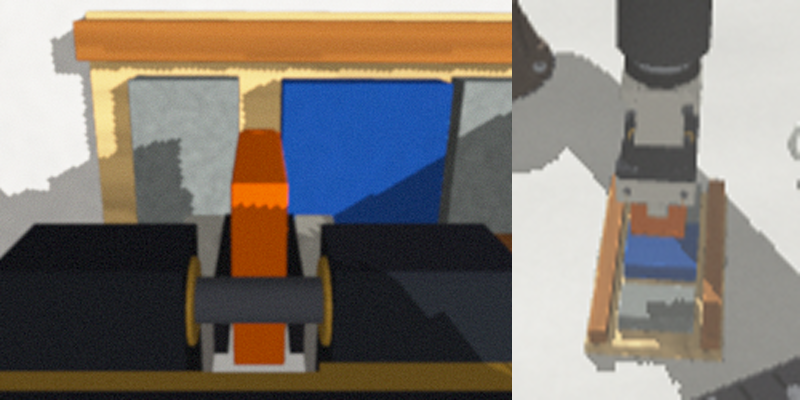

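Run:
```python
from h import *
import pickle
s=pickle.load(open("l1w.pkl","rb"));hsv=cv2.cvtColor(s["color"],cv2.COLOR_BGR2HSV)
m=cv2.inRange(hsv,(100,100,20),(128,255,255))
c=np.array([.5957,-.0217]);ax=np.array([np.cos(np.radians(-33)),np.sin(np.radians(-33))]);tx=np.array([-ax[1],ax[0]])
o=sensors.get_obs()
print("tcp along",((o["tool_pos"][:2]-c)@ax)*1e3,((o["tool_pos"][:2]-c)@tx)*1e3)
g=cv2.inRange(hsv,(0,0,60),(179,45,185))
for r in range(152,172,3):
    u=np.nonzero(m[r,300:450])[0];b=pts(s,[[300+u[0]-.5,r]],.043)[0,:2]
    u=np.nonzero(g[r,240:325])[0];e=pts(s,[[240+u[-1]+.5,r]],.035)[0,:2]
    print(r,"blue edge along",round((b-c)@ax*1e3,1),"cut edge",round((e-c)@ax*1e3,1),"t",round((b-c)@tx*1e3,1))
o_=cv2.inRange(hsv,(5,120,60),(20,255,255))
for r in range(182,250,6):
    u=np.nonzero(o_[r,290:360])[0]
    if len(u): print(r,290+u[0],290+u[-1])
```

```text
tcp along 0.2670629055559362 -2.4721873464608466
152 blue edge along -11.6 cut edge 10.6 t -41.3
155 blue edge along -10.8 cut edge 10.6 t -38.9
158 blue edge along -10.9 cut edge 10.7 t -36.5
161 blue edge along -10.9 cut edge 10.7 t -34.2
164 blue edge along -10.9 cut edge 10.7 t -31.8
167 blue edge along -11.0 cut edge 10.7 t -29.4
170 blue edge along -11.0 cut edge 10.7 t -26.9
182 310 334
188 309 334
194 308 335
200 307 336
206 306 337
212 305 338
218 304 339
224 304 338
230 305 338
236 304 339
242 304 340
248 304 339
```

Emit:
{"method": "send_rows", "body": {
  "commands": [
    [1, [0.005, 0.009, -0.07], [0.0004, -0.0002, -0.0004]],
    [1, [0, 0, -0.06], [0, 0, 0]],
    [1, [0, 0, -0.03], [0, 0, 0]],
    [1, [0, 0, 0], [0, 0, 0]]
  ]
}}

```text
clock: 8.95
tool_pos: [0.5961, -0.0234, 0.0947]
orientation: [179.8, 0.1, 146.8]
force: [0.3, 0.1, -0.8]
opening: 0.0154
```

```bash
python3 go.py .5957 -.0217 .052 147
```

```text
pos [ 0.5961 -0.0234  0.0947] [1.7983e+02 1.3000e-01 1.4681e+02] shift units [-0.0014  0.0069 -0.1707] turn units [-0.00022  0.00056  0.00053] F [ 0.3  0.1 -0.8] open 0.015364494701516511 t 8.95
```

Emit:
{"method": "send_rows", "body": {
  "commands": [
    [1, [-0.002, 0.007, -0.02], [-0.0002, 0.0006, 0.0005]],
    [1, [0, 0, -0.02], [0, 0, 0]],
    [1, [0, 0, 0], [0, 0, 0]]
  ]
}}

```text
clock: 9.25
tool_pos: [0.5962, -0.0218, 0.0854]
orientation: [179.9, 0.1, 147.0]
force: [0.6, 0.5, -0.5]
opening: 0.0162
```

```bash
python3 go.py .5957 -.0217 .052 147
```

```text
pos [ 0.5962 -0.0218  0.0854] [1.7995e+02 5.0000e-02 1.4699e+02] shift units [-0.0021  0.0003 -0.1337] turn units [-5.0e-05  2.1e-04  3.0e-05] F [ 0.6  0.5 -0.5] open 0.016241067883890518 t 9.25
```

Aligned to within 0.5 mm, so I'm lowering it into the joint.

Emit:
{"method": "send_rows", "body": {
  "commands": [
    [1, [-0.001, 0, -0.03], [0, 0, 0]],
    [1, [0, 0, -0.03], [0, 0, 0]],
    [1, [0, 0, -0.02], [0, 0, 0]]
  ]
}}

```text
clock: 9.55
tool_pos: [0.5968, -0.0215, 0.0652]
orientation: [179.8, 0.2, 147.0]
force: [-0.4, 0.2, -1.7]
opening: 0.0157
```

```bash
python3 go.py .5957 -.0217 .052 147
```

```text
pos [ 0.5968 -0.0215  0.0652] [1.7985e+02 1.5000e-01 1.4701e+02] shift units [-0.0044 -0.0008 -0.0529] turn units [-1.3e-04  5.9e-04 -3.0e-05] F [-0.4  0.2 -1.7] open 0.015746976779074003 t 9.55
```

Emit:
{"method": "send_rows", "body": {
  "commands": [
    [1, [-0.004, -0.001, -0.025], [0, 0.0006, 0]],
    [1, [-0.002, 0, -0.02], [0, 0, 0]],
    [1, [0, 0, -0.015], [0, 0, 0]]
  ]
}}

```text
clock: 9.85
tool_pos: [0.5954, -0.0221, 0.0503]
orientation: [-180.0, -0.0, 147.1]
force: [-14.3, 3.7, 45.1]
opening: 0.0161
```

```bash
python3 go.py .5957 -.0217 .0508 147
```

```text
pos [ 0.5954 -0.0221  0.0503] [-1.7996e+02 -1.0000e-02  1.4708e+02] shift units [0.0012 0.0017 0.0021] turn units [ 7.0e-05 -9.0e-05 -2.2e-04] F [-14.3   3.7  45.1] open 0.016134193036284328 t 9.85
```

It bottoms out at TCP z 0.0503 (expected 0.0508), with the floor's reaction showing. Next I relax the push and look.

Emit:
{"method": "send_rows", "body": {
  "commands": [
    [1, [0, 0, 0.002], [0, 0, 0]],
    [1, [0, 0, 0], [0, 0, 0]]
  ]
}}

```text
clock: 10.05
tool_pos: [0.5958, -0.0221, 0.0513]
orientation: [-180.0, 0.0, 147.1]
force: [0.2, -0.5, -0.7]
opening: 0.0157
```

```bash
python3 go.py .5957 -.0217 .0508 147; python3 look.py l2
```

```text
pos [ 0.5958 -0.0221  0.0513] [-1.7998e+02  4.0000e-02  1.4711e+02] shift units [-0.0003  0.0016 -0.0021] turn units [ 9.0e-05  6.0e-05 -3.1e-04] F [ 0.2 -0.5 -0.7] open 0.01570270304186931 t 10.05
```

View pics/l2.png

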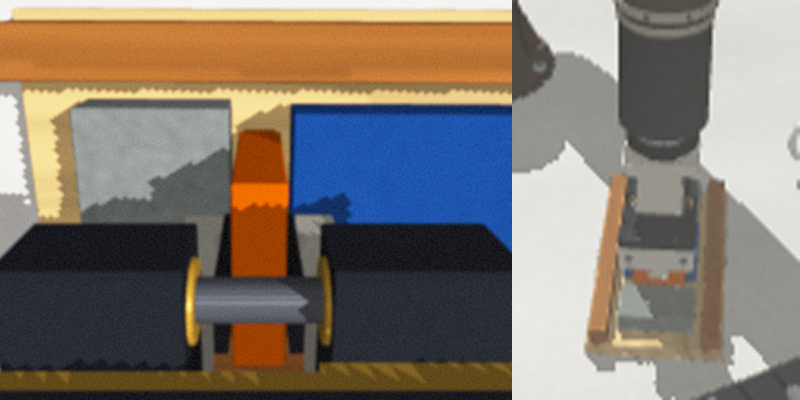

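Emit:
{"method": "send_rows", "body": {
  "commands": [
    [0.6, [0, 0, 0], [0, 0, 0]],
    [0.6, [0, 0, 0.002], [0, 0, 0]],
    [0.5, [0, 0, 0.002], [0, 0, 0]],
    [0.5, [0, 0, 0.003], [0, 0, 0]]
  ]
}}

```text
clock: 10.55
tool_pos: [0.5956, -0.0222, 0.0523]
orientation: [-179.9, -0.0, 147.1]
force: [-0.2, 0.2, -0.2]
opening: 0.0408
```

```bash
python3 go.py .5957 -.0217 .12 147; python3 look.py l3
```

```text
pos [ 0.5956 -0.0222  0.0523] [-1.7995e+02 -1.0000e-02  1.4710e+02] shift units [0.0005 0.002  0.2707] turn units [ 0.00012 -0.0001  -0.00026] F [-0.2  0.2 -0.2] open 0.04078241573972754 t 10.55
```

View pics/l3.png

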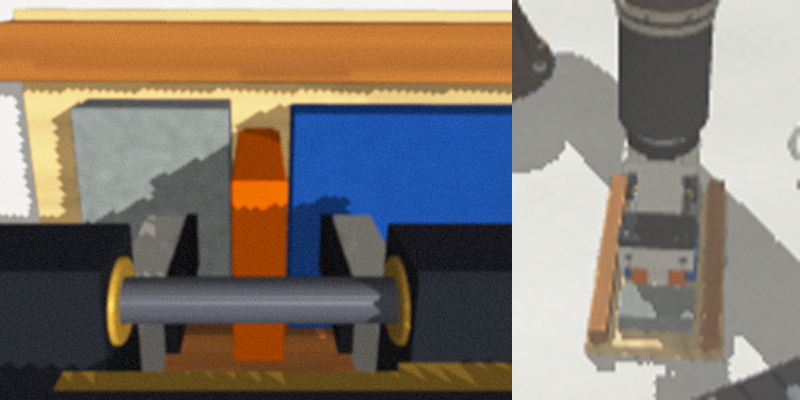

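Released, and the spacer still stands upright. Going straight up.

Emit:
{"method": "send_rows", "body": {
  "commands": [
    [0.5, [0, 0, 0.06], [0, 0, 0]],
    [0.5, [0, 0, 0.12], [0, 0, 0]],
    [0.5, [0, 0, 0.16], [0, 0, 0]],
    [0.6, [-0.06, 0.04, 0.14], [0, 0, 0]],
    [1, [-0.12, 0.08, 0], [0, 0, 0]],
    [1, [-0.12, 0.08, 0], [0, 0, 0]],
    [1, [0, 0, 0], [0, 0, 0]],
    [1, [0, 0, 0], [0, 0, 0]],
    [1, [0, 0, 0], [0, 0, 0]]
  ]
}}

```text
clock: 11.55
tool_pos: [0.518, 0.0288, 0.1771]
orientation: [180.0, 0.0, 147.0]
force: [-0.2, 0.2, -0.1]
opening: 0.0027
```

```bash
python3 go.py .545 .0113 .06 147
python3 - <<'E'
from h import *
import pickle
n="w5"
s=snapshot("wrist");pickle.dump(s,open(n+".pkl","wb"));cv2.imwrite("pics/w5.png",s["color"])
t=snapshot("scene");pickle.dump(t,open("s5.pkl","wb"));cv2.imwrite("pics/s5.png",cv2.resize(t["color"][140:240,280:380],(600,600),interpolation=cv2.INTER_CUBIC))
E
```

```text
pos [0.518  0.0288 0.1771] [179.98   0.   147.04] shift units [ 0.1082 -0.0698 -0.4683] turn units [-5.0e-05  3.0e-05 -1.2e-04] F [-0.2  0.2 -0.1] open 0.0027393836837330487 t 11.55
```

View pics/w5.png

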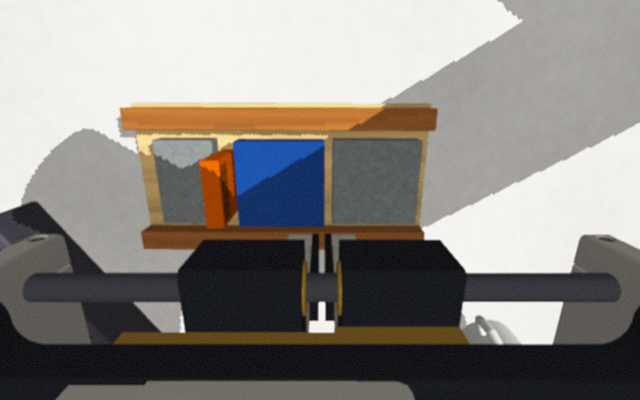

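View pics/s5.png

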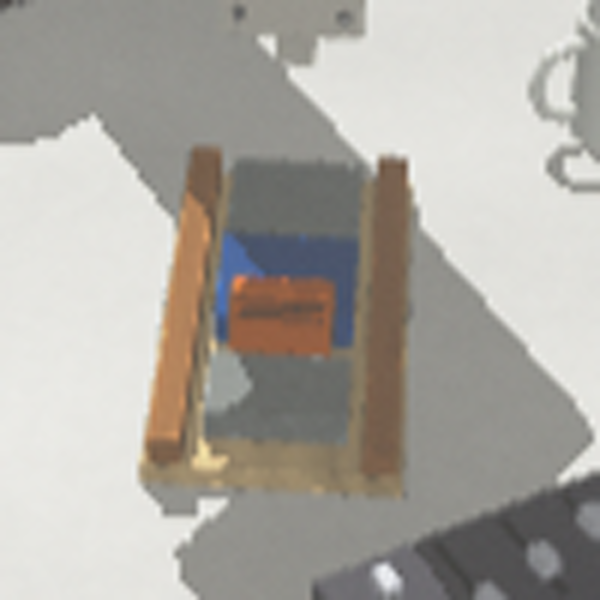

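```bash
python3 - <<'E'
from h import *
import pickle
s=pickle.load(open("w5.pkl","rb"));C=cloud(s);hsv=cv2.cvtColor(s["color"],cv2.COLOR_BGR2HSV)
m=cv2.inRange(hsv,(5,120,60),(20,255,255));m[:145]=0;m[232:]=0;m[:,:195]=0;m[:,240:]=0
z=C[...,2][m>0];print("z hist",np.percentile(z,[1,50,75,90,97]))
t=(m>0)&(C[...,2]>.073);v,u=np.nonzero(t);r=cv2.minAreaRect((pts(s,np.c_[u,v],.077)[:,:2]*1000).astype(np.float32));print(r,C[t][:,2].mean())
c=np.array([595.7,-21.7]);a=np.radians(-33);d=np.array(r[0])-c;print("off",d@[np.cos(a),np.sin(a)],d@[-np.sin(a),np.cos(a)])
E
python3 go.py .549 .009 .06 147
```

```text
z hist [0.01430931 0.07480081 0.07669692 0.07724053 0.07771959]
((591.8723754882812, -19.350208282470703), (61.64445495605469, 23.935489654541016), 57.10013198852539) 0.078451322493806
off -4.489904316646488 -0.1139725661686406
pos [0.5182 0.0285 0.1768] [-1.7999e+02 -2.0000e-02  1.4700e+02] shift units [ 0.1232 -0.0779 -0.467 ] turn units [-0.e+00 -5.e-05 -1.e-05] F [-0.6  0.4  0.2] open 0.0007364191563760265 t 11.65
```

The spacer's top reads 77 mm above the bench, so it is fully down. Now over the blue tile with the fingers shut.

Emit:
{"method": "send_rows", "body": {
  "commands": [
    [1, [0.123, -0.078, 0], [0, 0, 0]],
    [1, [0, 0, -0.1], [0, 0, 0]],
    [1, [0, 0, -0.14], [0, 0, 0]],
    [1, [0, 0, -0.1], [0, 0, 0]],
    [1, [0, 0, 0], [0, 0, 0]]
  ]
}}

```text
clock: 12.15
tool_pos: [0.5531, 0.0059, 0.0881]
orientation: [-180.0, 0.0, 146.8]
force: [-0.4, 0.3, 0.6]
opening: 0.0001
```

```bash
python3 go.py .549 .009 .035 147
```

```text
pos [0.5531 0.0059 0.0881] [-1.7997e+02  2.0000e-02  1.4680e+02] shift units [-0.0164  0.0122 -0.2123] turn units [0.0001  0.      0.00055] F [-0.4  0.3  0.6] open 0.00014836513841622647 t 12.15
```

Emit:
{"method": "send_rows", "body": {
  "commands": [
    [1, [-0.016, 0.012, -0.06], [0, 0, 0.0005]],
    [1, [-0.003, 0.002, -0.06], [0, 0, 0]],
    [1, [0, 0, -0.03], [0, 0, 0]],
    [1, [0, 0, 0], [0, 0, 0]]
  ]
}}

```text
clock: 12.55
tool_pos: [0.5511, 0.0084, 0.0513]
orientation: [-179.9, 0.1, 146.9]
force: [-0.3, -0.1, 0.5]
opening: 0.0006
```

```bash
python3 go.py .549 .009 .035 147
```

```text
pos [0.5511 0.0084 0.0513] [-1.7991e+02  8.0000e-02  1.4692e+02] shift units [-0.0085  0.0026 -0.0653] turn units [3.3e-04 5.0e-05 2.2e-04] F [-0.3 -0.1  0.5] open 0.0005514299620679177 t 12.55
```

Emit:
{"method": "send_rows", "body": {
  "commands": [
    [1, [-0.004, 0, -0.03], [0.0002, 0, 0]],
    [1, [0, 0, -0.02], [0, 0, 0]],
    [1, [0, 0, -0.012], [0, 0, 0]]
  ]
}}

```text
clock: 12.85
tool_pos: [0.5517, 0.0085, 0.0376]
orientation: [179.9, 0.2, 146.9]
force: [-2.3, 1.8, 4.9]
opening: 0.0006
```

```bash
python3 go.py .549 .009 .035 147
```

```text
pos [0.5517 0.0085 0.0376] [1.7990e+02 1.7000e-01 1.4693e+02] shift units [-0.0109  0.0021 -0.0105] turn units [1.0e-05 5.4e-04 2.0e-04] F [-2.3  1.8  4.9] open 0.0005688635196463373 t 12.85
```

Emit:
{"method": "send_rows", "body": {
  "commands": [
    [1, [0, 0, -0.012], [0, 0, 0]],
    [1, [0, 0, -0.008], [0, 0, 0]],
    [1, [0, 0, -0.008], [0, 0, 0]]
  ]
}}

```text
clock: 13.15
tool_pos: [0.5519, 0.0085, 0.0351]
orientation: [179.9, 0.2, 147.0]
force: [-11.1, 1.9, 24.9]
opening: 0.0002
```

```bash
python3 go.py .549 .009 .035 147
```

```text
pos [0.5519 0.0085 0.0351] [179.89   0.24 147.04] shift units [-0.0114  0.0019 -0.0003] turn units [ 0.00012  0.00073 -0.00013] F [-11.1   1.9  24.9] open 0.00016361977104738506 t 13.15
```

On the stop at z 0.0351 with 25 N. Checking that the hold is steady, plus the heights and the spacer.

Run:
```python
from h import *
import pickle
for i in range(6):
    t=snapshot("scene");o=sensors.get_obs();print(o["clock"],np.round(o["tool_pos"],4),np.round(o["force"],1))
C=cloud(t);hsv=cv2.cvtColor(t["color"],cv2.COLOR_BGR2HSV)
s=snapshot("wrist");p=snapshot("top");
for n,q in(("scene",t),("wrist",s),("top",p)):
    C=cloud(q);hsv=cv2.cvtColor(q["color"],cv2.COLOR_BGR2HSV)
    near=(np.hypot(C[...,0]-.5516,C[...,1]-.007)<.055)&(C[...,2]>.01)
    b=(cv2.inRange(hsv,(100,100,20),(128,255,255))>0)&near
    near=(np.hypot(C[...,0]-.5957,C[...,1]+.0217)<.04)&(C[...,2]>.01)
    g=(cv2.inRange(hsv,(5,120,60),(20,255,255))>0)&near&(C[...,2]<.09)
    if b.sum()>5: print(n,"blue z",np.percentile(C[b][:,2],[25,50,75]),b.sum())
    if g.sum()>5: print(n,"spacer z max",np.percentile(C[g][:,2],[50,95]),C[g].mean(0))
a=cv2.resize(s["color"],(400,250));b=cv2.resize(t["color"][140:240,280:380],(400,400),interpolation=cv2.INTER_CUBIC)
cv2.imwrite("pics/f.png",np.hstack([cv2.copyMakeBorder(a,0,150,0,0,0),b]))
cv2.imwrite("pics/ft.png",p["color"])
```

```text
13.2 [0.5518 0.0085 0.0351] [-9.2  0.5 23.4]
13.25 [0.5519 0.0085 0.0351] [-9.7  2.2 22.5]
13.3 [0.5518 0.0085 0.0351] [-8.3  2.1 22.2]
13.35 [0.5518 0.0085 0.0351] [-9.2  1.  22.9]
13.4 [0.5518 0.0085 0.0351] [-9.3  1.4 22. ]
13.45 [0.5518 0.0085 0.0351] [-8.7  1.7 23.1]
scene blue z [0.03414628 0.0353868  0.03608595] 12
scene spacer z max [0.05008777 0.07543281] [ 0.60290075 -0.02645616  0.05197741]
wrist blue z [0.03416206 0.03463545 0.03514018] 12102
wrist spacer z max [0.06670643 0.07741324] [ 0.58225789 -0.03963468  0.05927341]
top blue z [0.03293522 0.03533362 0.03835331] 41
```

View pics/f.png

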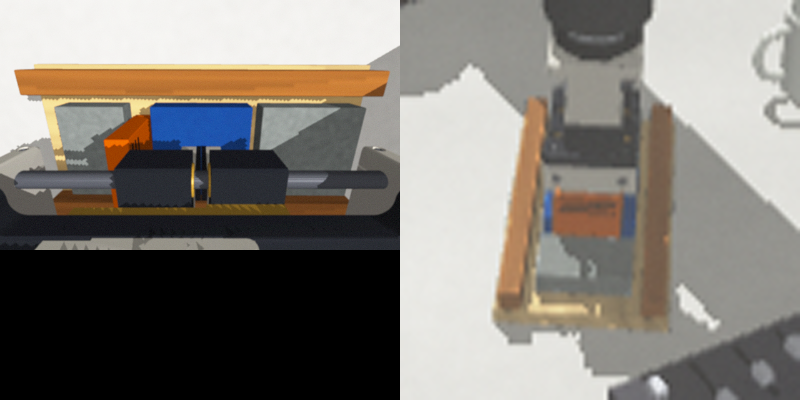

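View pics/ft.png

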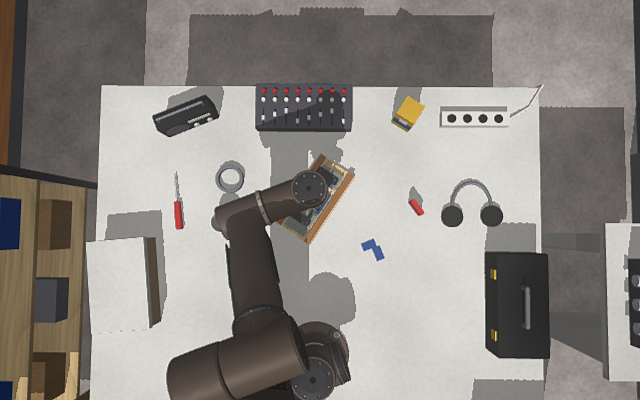

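The tile is flush (top at 35 mm), the spacer's top is at 77 mm, the hold is steady at about 23 N, and the bystanders are where they were. Handing in.

```bash
python3 -c "
from plant import order,sensors
print(order.close_job());o=sensors.get_obs();print(o['clock'],o['tool_pos'],o['force'])"
```

```text
the job is handed in; nothing more can be done
None
the job is handed in; nothing more can be done
```

The orange spacer is standing fully down in the wide joint, between the blue tile and the cut tile. I let go of it, pressed the blue tile flush with the shut fingers, and handed the job in at about 13.6 s while still pressing.

- **Spacer:** after release its top read 77 mm above the bench, and it still read 77 mm during the press.
- **Blue tile:** its top read 34.6–35.4 mm across the three cameras, against 35 mm for flush. The fingertips held at 35.1 mm with a steady push of about 23 N.
- **Forces:** the highest wrist force I saw was about 47 N, when the spacer reached the floor of the joint. A sideways force of about 9 N remained during the press.
- **Bystanders:** the tape, screwdriver, headphones and red look-alike were unmoved in the last top view. The arm covered the mug there, and the last scene view showed its handle where it had been.

**Disagreements:**
- The top camera placed the spacer and tile 3–6 mm from where the wrist camera did. I went by the wrist camera, whose joint edges came out at 21.7 mm wide, within 0.1 mm of the centre I had worked out.
- My last outline of the seated spacer's top was too wide (24 mm instead of 16), because part of its side face was included. I used only its height from that view.

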